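# Seat the linisher's idler and hold the tensioner back for a new belt

### The job

Get the small green belt linisher ready for a new belt: stand the new idler (bright aluminium wheel with a blue centre, not the worn black one) in the keyed pocket at the end of the deck, tab in the notch and fully home, and let go of it. Then push the sprung tension arm (red grip) in towards the platen until the brass pawl has clicked in behind it, and a little farther, so that your push and not the pawl carries the spring; finish while holding it compressed like that, so that the belt can be slipped on. Leave the worn idler and the other things on the bench where they are.

Things in the scene. Friction and masses are not known exactly. Their poses are not given: they have to be found in the camera images.
- grinder: Belt linisher, belt off, fixed to the bench; green deck 45 mm high. Origin: centre of the deck at bench level; x from tensioner side to platen side, y from idler end to motor end. Deck x -85 to 85, y -180 to 210 mm (round motor end). Black drive drum at x 30, y 125 mm, 104 mm high; upright steel platen at x 66 to 72, y -70 to 75 mm, 97 mm high.
- seat (a point): Centre of the floor of the idler's pocket in the deck, grinder x 41, y -125, z 33 mm, axes as the grinder's. Pocket 47 (x) by 53 mm (y), 12 mm deep, 3 mm bevelled rim; a 20 mm wide notch for the tab leads from its -y side out through the deck's end. The idler fits one way only: axes parallel to the grinder's, origin on this point.
- seat_notch (a point): On the notch floor, where the outer end of the idler's tab comes to lie: 37 mm from seat towards the grinder's -y.
- idler_new: Standing upright, 87 mm tall. Foot 44 (x) by 50 (y) by 14 mm high; a tab 14 mm wide sticks out 12 mm from the middle of its -y end. Wheel 48 mm across, 18 to 63 mm up, turns stiffly. On top the axle's head, fixed to the foot: 14 (x) by 18 mm (y), 65 to 87 mm up. Origin: centre of the foot's underside. The new one: wheel and foot of bright aluminium, blue disc on top of the wheel. About 0.32 kg.
- idler_new_tab (a point): Middle of the outer end of the new idler's tab, at its underside, 37 mm from the idler's origin along its -y.
- idler_new_head (a point): Middle of the new idler's axle head, 76 mm above its origin: the place to grip.
- tensioner (a joint): Angle of the tension arm, rad: 0 sprung out at rest, grows as it is pushed in towards the platen (counter-clockwise from above). Its toe lifts the pawl from about 0.31 on; click at about 0.46, where the arm would rest if let go; stop at 0.66. The spring asks about 6 N at the red grip at 0, 9 N at 0.5, up to 3 N more while the pawl is lifted.
- tension_pivot (a point): Pivot axis of the tension arm at deck height, grinder x -30, y 55 mm, axes as the grinder's.
- tension_arm: The tension arm: steel bar 52 to 62 mm above the bench, 155 mm long; aluminium roller (34 mm across, top at 114 mm) 98 mm out from the pivot, red grip 138 mm out. Origin: on the pivot axis at bench level; its -y points along the arm to the tip, pushing in moves it towards its +x. At joint 0 it is turned -0.40 rad from the grinder's axes.
- tension_grip (a point): Centre of the arm's red grip: an upright cylinder 22 mm in diameter, from 118 to 168 mm above the bench, on a 12 mm steel post; 138 mm from the pivot axis.
- pawl (a joint): Travel of the brass pawl slider, m: 0 with its nose out under its spring (1.5 to 2.5 N), grows to about 0.008 as the arm's toe pushes it aside, and snaps back to 0 at the click.
- idler_old: Standing upright, 87 mm tall. Foot 44 (x) by 50 (y) by 14 mm high; a tab 14 mm wide sticks out 12 mm from the middle of its -y end. Wheel 48 mm across, 18 to 63 mm up, turns stiffly. On top the axle's head, fixed to the foot: 14 (x) by 18 mm (y), 65 to 87 mm up. Origin: centre of the foot's underside. The worn one: black wheel, rust-brown foot. It stays where it stands.
- weight_block: Cast iron weight 60 x 48 x 61 mm with a bar handle, 0.85 kg. Origin: centre of its underside. Leave alone.
- weight_bell: Brass bell weight, 40 mm across, 53 mm tall. Origin: centre of its underside. Leave alone.
- weight_small: Smaller brass bell weight, 32 mm across, 42 mm tall. Origin: centre of its underside. Leave alone.
- tin: Open copper tin, 72 mm across, 62 mm tall. Origin: centre of its underside. Leave alone.
- wrench: Steel wrench, 160 mm long, lying flat along its x. Leave alone.
- screwdriver: Screwdriver, 190 mm long, lying along its x. Leave alone.
- beam: Wooden scale beam, round, 18 mm thick and 340 mm long, lying along its x. Leave alone.

How it is judged:
By the outcome, as a careful person would: the job done as asked, in the order asked, and still so for the second after the job is handed in, while the arm keeps its last pose, push and grip.
It also fails if it takes over 48 s, if anything falls off the work surface, if the arm or the gripper's body presses on something with over 40 N, if the wrist force passes 120 N, or if a joint passes its speed limit or range.

### The arm

A 7-joint arm with a two-finger parallel gripper is mounted at the origin on the work surface. World frame = base frame: x ahead of the robot, y to its left, z up, the work surface at z = 0. Lengths are in m, angles in rad, forces in N, time in s.
With the tool pointing down it reaches from about 0.35 to 0.9 m from the base axis. Payload 8.1 kg.
Tool frame: the origin (TCP) lies on the centre line of the jaws, within the pads' length; the fingertips stand 14 mm ahead of it and the grasp point (between the pads) lies 5 mm behind it; z points along the fingers, y is the direction in which the jaws open and shut (so a half turn about z gives the same grasp; the last joint's range is limited). The gripper opens to 92 mm and grips with 3 to 60 N. Pads are 19 mm wide; open, the fingers measure 130 mm over their backs; the gripper's body (75 mm by 190 mm) begins 47 mm behind the grasp point.
Start: joints at [-1.228, 0.434, 0.025, 1.573, -0.012, 1.134, -0.075], TCP at [0.27, 0.564, 0.241] pointing down, gripper open.
Joint ranges: [-2.62, 2.62], [-0.44, 2.09], [-1.27, 1.32], [0.08, 2.57], [-1.32, 4.46], [0.12, 2], [-2.74, 2.74]. Speed limits (rad/s): [2.22, 2.22, 3.01, 3.01, 3.14, 3.14, 3.14].

### API

Orientations are given as a rotation vector (axis times angle).
In Python, from cell import observe, eyes, arm gives the robot as it stands.
- The arm moves only by the tool step_arm, never from a script. Its argument "series" is a list that holds one entry, the list of rows, each a list of 5 numbers: the finger opening in m, from 0 to 0.0918, then the shift along the world's x, y, z in m, then the turn about the world's z in degrees. In form: [[[hand, dx, dy, dz, spin], ...]]. A call has 1 to 20 rows; each row is the pose to reach, as a shift and turn from the pose measured when the call began; what a row does not reach only later rows make up. A row lasts 1/12 s, in which the tool goes at most 41.7 mm and 7.16 degrees, less where a joint would pass 70% of its speed; a pose out of reach is approached as far as the arm can. A call with a gripper value outside its range is refused whole. The fingers move at their own pace and stop on an object; "squeeze" is the grip in N (left out, the last holds). Time passes only in rows, so rows that repeat a pose let the fingers close. It gives the time, the measured TCP pose, the force and the opening at its end, in the units of the state.
- observe(): the state, without advancing time (a new reading comes with each control period).
- eyes.get_image(name): name is "scene" or "side" or "wrist"; returns (picture, depth): 420x560x3 uint8, red, green, blue; 420x560 float32, m along the optical axis (not along the pixel's ray), 0 where there is no reading.
- eyes.camera_params(name): a dict with "intrinsics" (3x3 intrinsics, pixels), "position" and "attitude" of the camera in the world. Camera axes: x right, y down, z forward; pixel columns grow to the right and rows downward; lengths in m; the calibration is good to about 2 mm. A picture is of the moment at which its call begins: read the wrist's pose just before it. camera_params takes no time and is no camera call; for the wrist camera it gives the pose at the moment of the call.
- arm.sign_off(): hands the job in, once; it reports no verdict.
The state is a dict: "clock": time; "joints": joint angles; "dq": joint speeds; "joint_efforts": joint torques, N m; "position": TCP position; "ee_rot": TCP orientation; "force": force on the tool from outside, world axes, zero at the start; "ft_torque": the same for the moment, N m; "width": opening from 0.0 (shut) to 1.0 (fully open).
Only numpy, scipy, OpenCV 4.12 (cv2) and the standard library are available. Lean on these libraries where they do the work, as an engineer would, in place of code of your own. Each camera call takes 0.05 s, during which the arm holds its last target.

## Working session

There is one attempt and no reset: what is moved stays moved. The work goes in short steps, Python scripts to look and compute and a tool call to move; the robot and the scene stay as the last step left them, time stands still between calls to the robot, and variables do not carry over. Pictures are saved under pics/ and viewed, and the job is handed in when it is done.

Besides the shell and the picture viewer there is one more tool, called after "Call:" by a JSON object that holds its "name" and its "arguments". step_arm: Moves the arm, as the interface text tells. Its arguments: {"type":"object","properties":{"series":{"type":"array"},"squeeze":{"type":"number"}},"required":["series"]}

```bash
ls; mkdir -p pics; python3 - <<'E'
from cell import observe, eyes, arm
import cv2,numpy as np
s=observe();print(s)
for n in ["scene","side","wrist"]:
    p=eyes.camera_params(n);print(n,p)
    im,d=eyes.get_image(n);cv2.imwrite(f"pics/{n}0.png",im[:,:,::-1]);np.save(f"pics/{n}0.npy",d)
E
```

```text
pics
{'clock': 0.0, 'joints': array([-1.22756553,  0.43524109,  0.02497406,  1.57411786, -0.01157304,
        1.13398497, -0.0750982 ]), 'dq': array([-1.69396116e-03,  2.57896930e-05,  9.84155263e-04, -4.17985261e-04,
        2.30047158e-04, -3.66550928e-04,  8.71018744e-04]), 'joint_efforts': array([-3.54185613e-04, -6.67838573e+01,  9.84919667e-01, -3.14473557e+01,
       -6.05607172e-02,  4.25156776e-02,  1.57961535e-04]), 'position': array([0.26934946, 0.56343112, 0.23992569]), 'ee_rot': array([-6.94570896e-01, -3.06365732e+00,  2.50677113e-03]), 'force': array([ 0.04739105,  0.20874138, -0.07020032]), 'ft_torque': array([-0.01142706,  0.00256359, -0.03402305]), 'width': 0.9976299871074172}
scene {'intrinsics': array([[423.37861502,   0.        , 284.80382832],
       [  0.        , 423.37861502, 210.51269354],
       [  0.        ,   0.        ,   1.        ]]), 'position': array([1.2016233 , 0.58836384, 1.22028572]), 'attitude': array([-1.16098715, -2.46579782,  0.87913294])}
side {'intrinsics': array([[487.11872847,   0.        , 280.8889277 ],
       [  0.        , 487.11872847, 220.18767352],
       [  0.        ,   0.        ,   1.        ]]), 'position': array([ 0.048028  , -0.87060819,  1.05713433]), 'attitude': array([-2.25449139,  0.5972043 , -0.25601148])}
wrist {'intrinsics': array([[356.66006107,   0.        , 276.10016456],
       [  0.        , 356.66006107, 207.43177897],
       [  0.        ,   0.        ,   1.        ]]), 'position': array([0.20490906, 0.59493071, 0.38296447]), 'attitude': array([2.45899609, 1.55018812, 0.20526094])}
```

View pics/scene0.png

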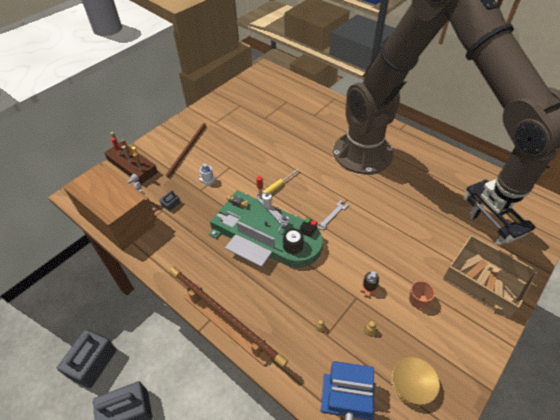

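View pics/side0.png

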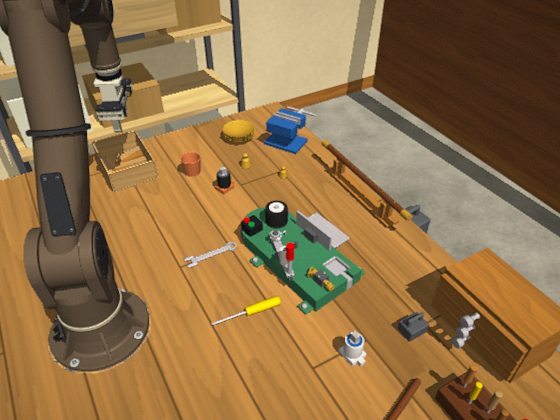

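View pics/wrist0.png

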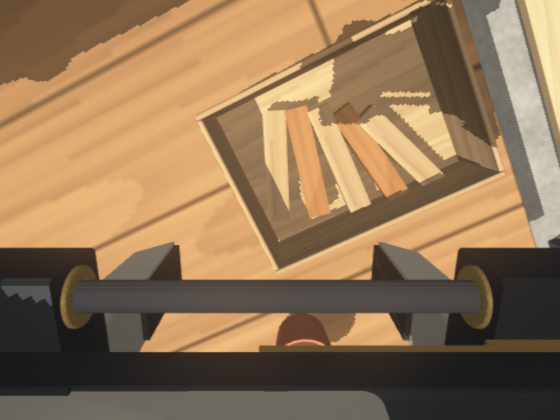

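The new idler is at scene (207,174) and side (354,346). The grinder is at the centre, with the red grip near scene (260,183) and side (290,252). I'll enlarge both.

```bash
cat > h.py <<'E'
import numpy as np,cv2
from scipy.spatial.transform import Rotation as R
from cell import observe, eyes, arm
def w(n,u,v,d,p=None):
    p=p or eyes.camera_params(n);K=p['intrinsics']
    u,v,d=map(np.asarray,(u,v,d))
    c=np.stack([(u-K[0,2])/K[0,0]*d,(v-K[1,2])/K[1,1]*d,d],-1)
    return R.from_rotvec(p['attitude']).apply(c.reshape(-1,3)).reshape(c.shape)+p['position']
def ray(n,u,v,z,p=None):
    p=p or eyes.camera_params(n)
    a=w(n,u,v,1.0,p)-p['position']; return p['position']+a*(z-p['position'][2])/a[2]
def proj(n,X,p=None):
    p=p or eyes.camera_params(n);c=R.from_rotvec(p['attitude']).inv().apply(np.atleast_2d(X)-p['position'])
    q=c@p['intrinsics'].T;return q[:,:2]/q[:,2:]
E
python3 - <<'E'
import cv2
def crop(f,x0,y0,x1,y1,k,o):
    im=cv2.imread(f)[y0:y1,x0:x1];cv2.imwrite(o,cv2.resize(im,None,fx=k,fy=k,interpolation=cv2.INTER_CUBIC))
crop("pics/scene0.png",190,150,350,270,5,"pics/sc1.png")
crop("pics/side0.png",230,190,390,310,5,"pics/si1.png")
crop("pics/side0.png",320,320,390,370,8,"pics/si2.png")
crop("pics/scene0.png",180,150,240,195,8,"pics/sc2.png")
E
```

```text
(no output)
```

View pics/sc1.png

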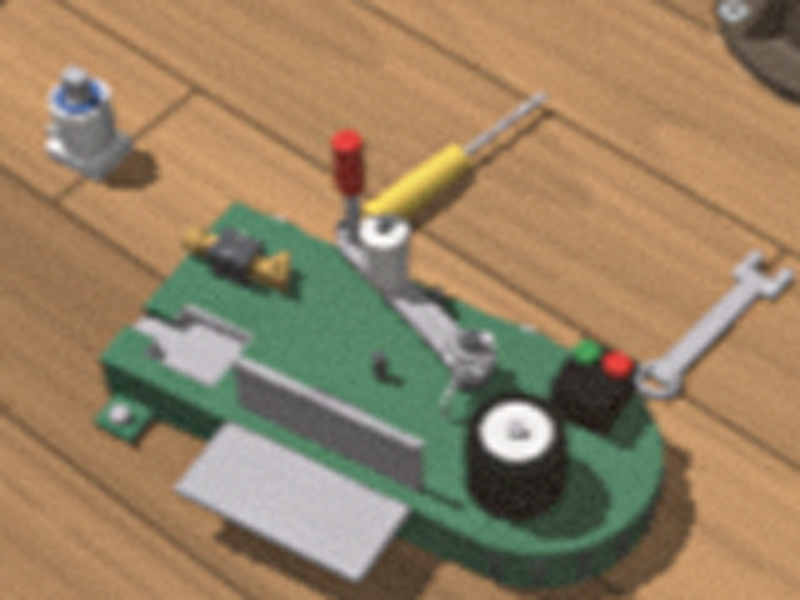

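View pics/si1.png

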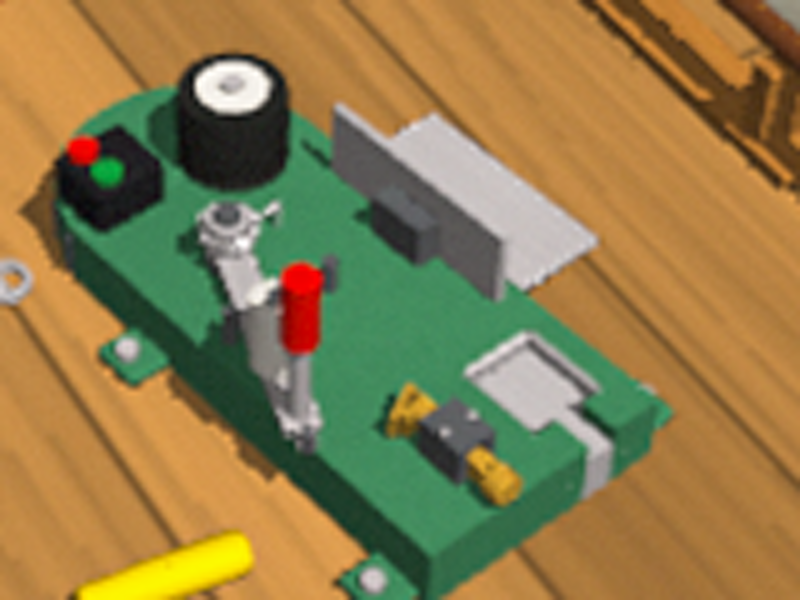

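View pics/si2.png

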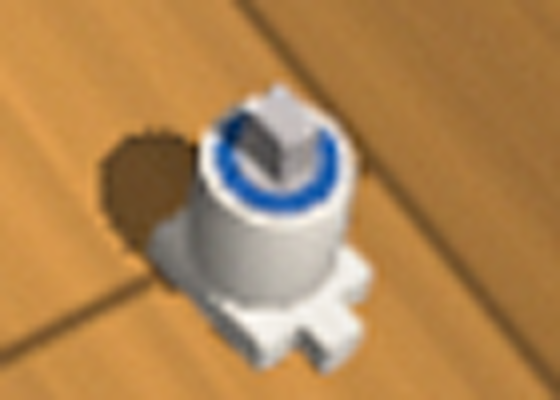

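View pics/sc2.png

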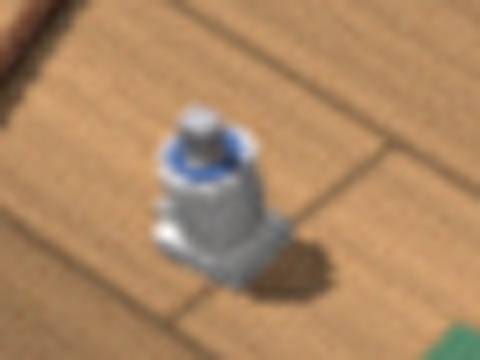

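```bash
cat > fit.py <<'E'
from h import *
from scipy.optimize import least_squares
O=[("side",(430,553),(-85,-180,45)),("side",(503,243),(69,-70,97)),("side",(336,104),(69,75,97)),("side",(232,86),(30,125,104)),
("side",(655,398),(85,-180,45)),
("scene",(237,203),(-85,-180,45)),("scene",(103,358),(85,-180,45)),("scene",(240,360),(69,-70,97)),("scene",(422,447),(69,75,97)),("scene",(517,430),(30,125,104))]
off={"side":(230,190),"scene":(190,150)}
cp={n:eyes.camera_params(n) for n in off}
def res(q):
    r=[]
    for n,uv,X in O:
        X=np.array(X)/1000;c,s=np.cos(q[2]),np.sin(q[2])
        P=[q[0]+c*X[0]-s*X[1],q[1]+s*X[0]+c*X[1],X[2]]
        r.append(proj(n,[P],cp[n])[0]-((np.array(uv)+.5)/5-.5+off[n]))
    return np.ravel(r)
best=min((least_squares(res,[.6,0,a]) for a in (0,1.5,3,-1.5)),key=lambda s:s.cost)
if __name__=="__main__":
    print(best.x,np.degrees(best.x[2]));print(best.fun.reshape(-1,2).round(2))
    # idler heads
    f=lambda x0,y0,U,V:((U+.5)/8-.5+x0,(V+.5)/8-.5+y0)
    print("head side",ray("side",*f(320,320,284,105),.087),"scene",ray("scene",*f(180,150,199,117),.087))
    print("side tab end bottom",ray("side",*f(320,320,338,358),.007))
    print("scene head depth",np.load("pics/scene0.npy")[164,204],)
    for c in [(155,243),(262,355),(365,272)]: print(c,ray("side",*f(320,320,*c),.014))
E
python3 fit.py
```

```text
[ 0.56357018 -0.03861542  0.16947667] 9.710298189183158
[[-0.27  0.36]
 [ 0.28 -1.55]
 [-0.12 -0.33]
 [-0.16 -1.56]
 [ 0.46 -0.04]
 [ 0.   -0.76]
 [-0.39 -0.38]
 [-0.66 -0.67]
 [ 0.03 -0.53]
 [ 0.38 -0.68]]
head side [ 0.52114579 -0.382483    0.087     ] scene [ 0.52023132 -0.38582611  0.087     ]
side tab end bottom [ 0.52139138 -0.42311761  0.007     ]
scene head depth 1.6024888
(155, 243) [ 0.49317409 -0.36666773  0.014     ]
(262, 355) [ 0.49914237 -0.41405789  0.014     ]
(365, 272) [ 0.54281777 -0.40658772  0.014     ]
```

```bash
python3 - <<'E'
from h import *
s=observe();p=eyes.camera_params("wrist")
T=R.from_rotvec(s['ee_rot']);C=R.from_rotvec(p['attitude'])
print("cam pos in tool",T.inv().apply(p['position']-s['position']),"cam axes in tool\n",(T.inv()*C).as_matrix().round(3))
print(T.as_matrix().round(3))
E
```

```text
cam pos in tool [ 0.07166115  0.00037729 -0.14293359] cam axes in tool
 [[-0.    -0.964 -0.264]
 [ 1.     0.    -0.001]
 [ 0.001 -0.264  0.964]]
[[-0.902  0.431 -0.   ]
 [ 0.431  0.902 -0.001]
 [-0.    -0.001 -1.   ]]
```

Call:
{"name": "step_arm", "arguments": {"series": [[[0.08,0.03,-0.03,0.01,-7],[0.08,0.06,-0.06,0.02,-14],[0.08,0.09,-0.09,0.03,-21],[0.08,0.11,-0.125,0.03,-28],[0.08,0.13,-0.16,0.03,-35],[0.08,0.15,-0.195,0.03,-42],[0.08,0.17,-0.23,0.03,-49],[0.08,0.19,-0.265,0.03,-56],[0.08,0.2,-0.305,0.03,-56],[0.08,0.21,-0.345,0.03,-56],[0.08,0.22,-0.385,0.03,-56],[0.08,0.23,-0.425,0.03,-56],[0.08,0.24,-0.465,0.03,-56],[0.08,0.25,-0.505,0.03,-56],[0.08,0.26,-0.545,0.03,-56],[0.08,0.26,-0.586,0.03,-56],[0.08,0.26,-0.627,0.03,-56],[0.08,0.26,-0.668,0.03,-56],[0.08,0.26,-0.709,0.03,-56],[0.08,0.26,-0.75,0.03,-56]]]}}

```text
clock: 1.82
position: [0.5289, -0.1883, 0.2701]
ee_rot: [-2.051, -2.379, 0.001]
force: [1.3, 0.1, -0.4]
width: 0.875
```

```bash
cat > snap.py <<'E'
import sys
from h import *
import pickle
o=sys.argv[1]
p=eyes.camera_params("wrist");s=observe();im,d=eyes.get_image("wrist")
pickle.dump((p,s,d,im),open(f"pics/{o}.pkl","wb"));cv2.imwrite(f"pics/{o}.png",im[:,:,::-1]);print(s['clock'],s['position'],s['force'],s['width'])
E
python3 snap.py w1
```

```text
1.8167 [ 0.52889335 -0.18825543  0.27009059] [ 1.29494842  0.13179625 -0.41101261] 0.8749843941950911
```

View pics/w1.png

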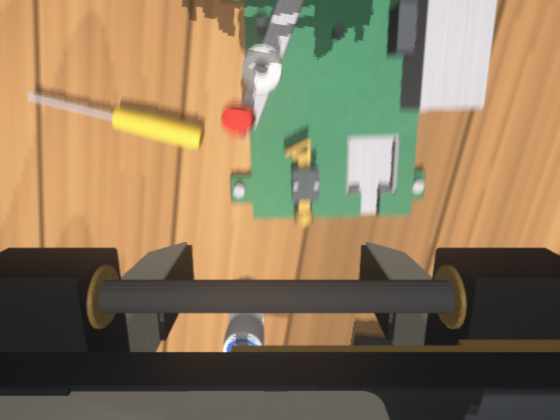

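Call:
{"name": "step_arm", "arguments": {"series": [[[0.08,0,-0.04,0,0],[0.08,0,-0.08,0,0],[0.08,0,-0.12,0,0],[0.08,0,-0.16,-0.01,0],[0.08,0,-0.2,-0.02,0],[0.08,0,-0.24,-0.02,0],[0.08,0,-0.256,-0.02,0],[0.08,0,-0.256,-0.02,0]]]}}

```text
clock: 2.53
position: [0.5241, -0.4601, 0.2496]
ee_rot: [2.069, 2.36, -0.014]
force: [-0.8, 0.4, 0.2]
width: 0.873
```

The wrist view shows the deck, with the pocket at about (372,160), the notch at (369,200) and the red grip at (237,120). Next I'll look at the idler.

```bash
python3 snap.py w2; python3 - <<'E'
import cv2
im=cv2.imread("pics/w1.png")[80:230,220:430];cv2.imwrite("pics/w1c.png",cv2.resize(im,None,fx=3.8,fy=3.8,interpolation=cv2.INTER_CUBIC))
E
```

```text
2.5333 [ 0.52412403 -0.46009042  0.24962008] [-0.78024684  0.42848049  0.16617093] 0.8730137412556644
```

View pics/w2.png

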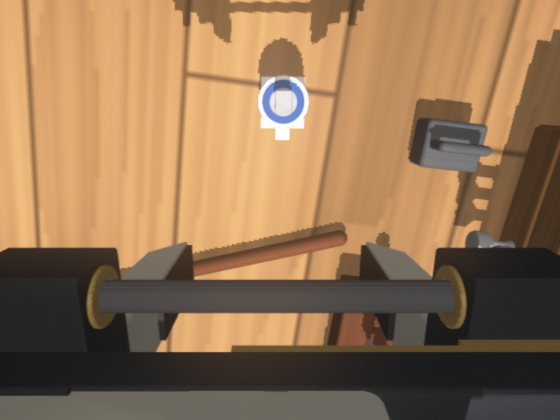

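View pics/w1c.png

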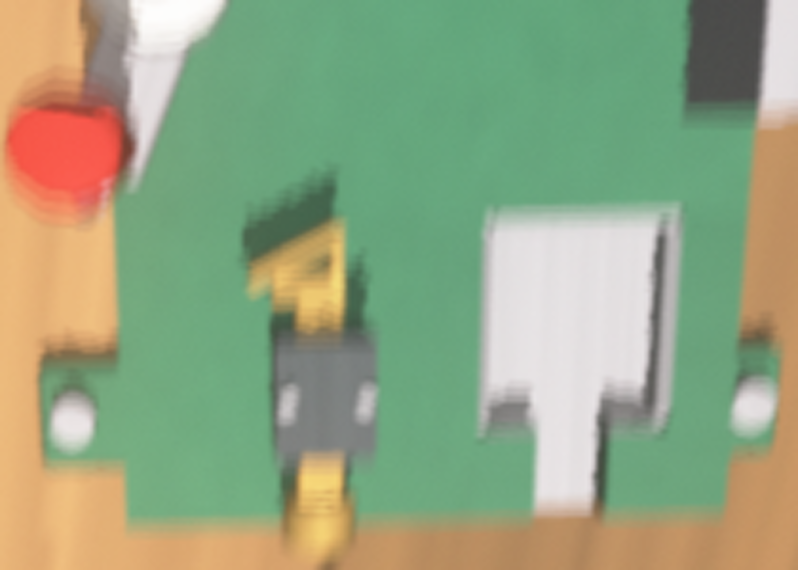

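```bash
python3 - <<'E'
import cv2
im=cv2.imread("pics/w2.png")[70:150,230:330];cv2.imwrite("pics/w2c.png",cv2.resize(im,None,fx=7,fy=7,interpolation=cv2.INTER_CUBIC))
E
```

```text
(no output)
```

View pics/w2c.png

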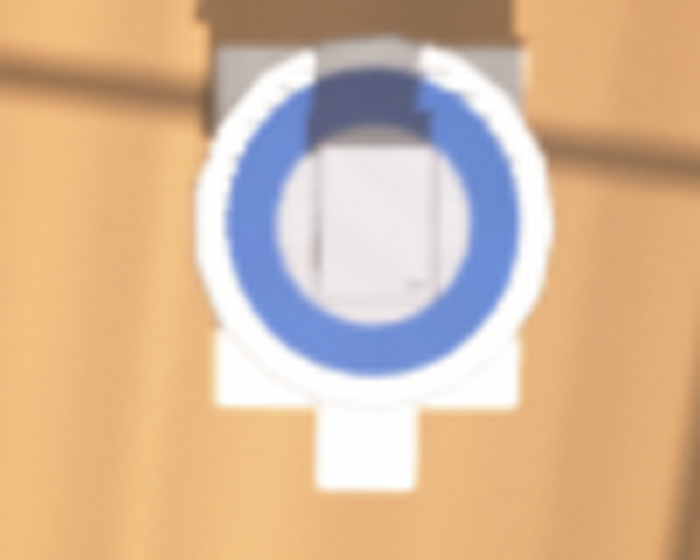

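```bash
python3 - <<'E'
from h import *
import pickle
p,s,d,im=pickle.load(open("pics/w2.pkl","rb"))
f=lambda c:((c[0]+.5)/7-.5+230,(c[1]+.5)/7-.5+70)
g=lambda c,z:ray("wrist",*f(c),z,p)
print("tooly",np.degrees(np.arctan2(*R.from_rotvec(s['ee_rot']).as_matrix()[[1,0],1])))
A,B=g((216,408),.014),g((518,408),.014);print(A,B,np.linalg.norm(A-B),np.degrees(np.arctan2(*(B-A)[[1,0]])))
C,D=g((316,491),.012),g((416,491),.012);print(C,D,np.linalg.norm(C-D))
H=[g(c,.087) for c in((320,144),(435,144),(435,297),(320,297))];print(np.array(H),np.mean(H,0))
print("head depth",[float(d[int(f(c)[1]+.5),int(f(c)[0]+.5)]) for c in((378,220),(378,180))],w("wrist",*f((378,220)),d[101,284],p))
t=(C+D)/2;h=np.mean(H,0);print("yaw via tab",np.degrees(np.arctan2(t[0]-h[0],-(t[1]-h[1]))),np.linalg.norm((t-h)[:2]))
E
```

```text
tooly 7.5197511116605185
[ 0.49960993 -0.41160864  0.014     ] [ 0.54391417 -0.40576045  0.014     ] 0.04468856459300963 7.519610143282451
[ 0.51586106 -0.42186431  0.012     ] [ 0.53074066 -0.41989772  0.012     ] 0.015008994563918897
[[ 0.51096367 -0.3756832   0.087     ]
 [ 0.52420296 -0.37394233  0.087     ]
 [ 0.5266474  -0.390932    0.087     ]
 [ 0.51319475 -0.39270485  0.087     ]] [ 0.51875219 -0.38331559  0.087     ]
head depth [0.2929035425186157, 0.2917305827140808] [ 0.51880318 -0.38317328  0.08629563]
yaw via tab 6.904126979708601 0.037839808389868335
```

Idler: origin (0.519, -0.383), yaw about 7.4°. The head height (0.0863 by depth) and the sizes match. Approaching with the jaws across its x.

Call:
{"name": "step_arm", "arguments": {"series": [[[0.06,-0.002,0.035,0,0],[0.06,-0.005,0.07,-0.02,0],[0.06,-0.005,0.077,-0.06,0],[0.06,-0.005,0.077,-0.1,0],[0.06,-0.005,0.077,-0.115,0],[0.06,-0.005,0.077,-0.115,0],[0.06,-0.005,0.077,-0.115,0],[0.06,-0.005,0.077,-0.115,0]]]}}

```text
clock: 3.25
position: [0.5213, -0.3804, 0.1364]
ee_rot: [2.065, 2.362, -0.01]
force: [-0.2, -0.0, 0.1]
width: 0.655
```

```bash
python3 -c "
from h import *
s=observe();print(s['position'],s['dq'].round(3),s['clock'],np.degrees(np.arctan2(*R.from_rotvec(s['ee_rot']).as_matrix()[[1,0],1])))"; python3 snap.py w3
```

```text
[ 0.52134923 -0.38035515  0.13637824] [ 0.006 -0.012  0.009 -0.01  -0.002 -0.005  0.004] 3.25 7.684899359698241
3.25 [ 0.52134923 -0.38035515  0.13637824] [-0.20978839 -0.04164566  0.06697875] 0.6549069657114823
```

View pics/w3.png

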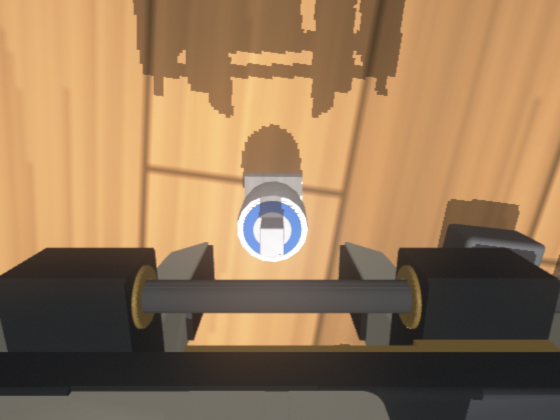

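```bash
python3 - <<'E'
from h import *
import pickle
p,s,d,im=pickle.load(open("pics/w3.pkl","rb"))
cv2.imwrite("pics/w3c.png",cv2.resize(im[170:270,220:320,::-1],None,fx=6,fy=6,interpolation=cv2.INTER_CUBIC))
E
```

```text
(no output)
```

View pics/w3c.png

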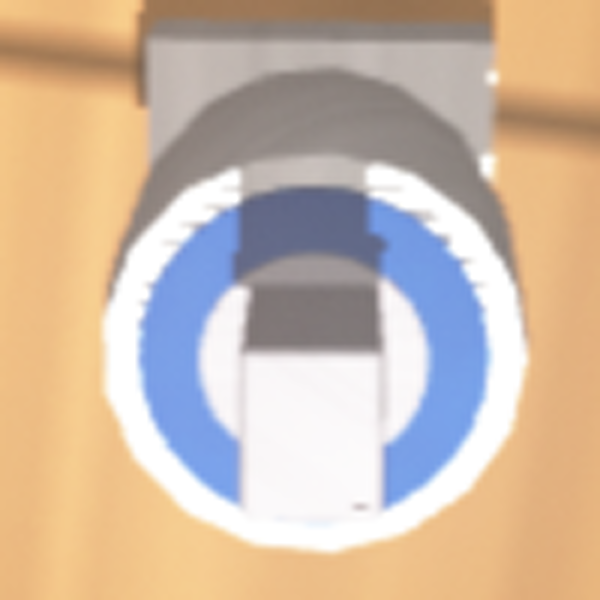

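```bash
python3 - <<'E'
from h import *
import pickle
p,s,d,im=pickle.load(open("pics/w3.pkl","rb"))
f=lambda c:((c[0]+.5)/6-.5+220,(c[1]+.5)/6-.5+170)
H=[ray("wrist",*f(c),.087,p) for c in((240,352),(383,352),(383,514),(240,514))]
h=np.mean(H,0);print(np.array(H),h, h-s['position'],np.degrees(np.arctan2(*(H[1]-H[0])[[1,0]])))
E
```

```text
[[ 0.51063395 -0.37564312  0.087     ]
 [ 0.52405665 -0.37382624  0.087     ]
 [ 0.52635969 -0.39024172  0.087     ]
 [ 0.51263816 -0.39210163  0.087     ]] [ 0.51842211 -0.38295318  0.087     ] [-0.00292712 -0.00259803 -0.04937824] 7.708637855851987
```

Call:
{"name": "step_arm", "arguments": {"series": [[[0.045,-0.003,-0.003,-0.02,0],[0.045,-0.003,-0.003,-0.045,0],[0.045,-0.003,-0.003,-0.055,0],[0.045,-0.003,-0.003,-0.055,0],[0.045,-0.003,-0.003,-0.055,0],[0.005,-0.003,-0.003,-0.055,0],[0.005,-0.003,-0.003,-0.055,0],[0.005,-0.003,-0.003,-0.055,0],[0.005,-0.003,-0.003,-0.055,0],[0.005,-0.003,-0.003,-0.055,0]]], "squeeze": 25}}

```text
clock: 4.13
position: [0.5187, -0.3838, 0.0822]
ee_rot: [2.064, 2.36, -0.01]
force: [0.0, -0.2, -0.5]
width: 0.174
```

Call:
{"name": "step_arm", "arguments": {"series": [[[0.005,0,0,0,0],[0.005,0,0,0,0],[0.005,0,0,0.02,0],[0.005,0,0,0.05,0],[0.005,0.01,0.01,0.085,0],[0.005,0.03,0.04,0.11,0],[0.005,0.055,0.07,0.11,0],[0.005,0.08,0.095,0.11,0],[0.005,0.1,0.115,0.11,1],[0.005,0.1,0.12,0.11,2],[0.005,0.1,0.12,0.11,2],[0.005,0.1,0.12,0.11,2],[0.005,0.1,0.12,0.11,2]]]}}

```text
clock: 5.22
position: [0.6173, -0.2656, 0.1921]
ee_rot: [2.026, 2.393, -0.012]
force: [-1.0, -0.1, -3.3]
width: 0.152
```

```bash
python3 snap.py w4
```

```text
5.2167 [ 0.61734754 -0.26558537  0.19206806] [-0.99636215 -0.12894207 -3.30213815] 0.15240689564341425
```

View pics/w4.png

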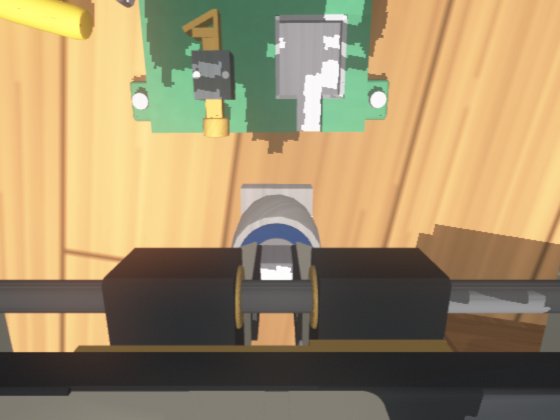

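Held at 14 mm (0.152), with about 3.2 N of weight. The pocket is at about (311,57), the notch exit at (311,130). The far edge of the idler foot is at row 186. Zooming in.

```bash
python3 - <<'E'
import cv2
I=cv2.imread("pics/w4.png")
im=I[0:140,250:400];cv2.imwrite("pics/w4c.png",cv2.resize(im,None,fx=5,fy=5,interpolation=cv2.INTER_CUBIC))
im=I[170:260,220:340];cv2.imwrite("pics/w4d.png",cv2.resize(im,None,fx=6,fy=6,interpolation=cv2.INTER_CUBIC))
E
```

```text
(no output)
```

View pics/w4c.png

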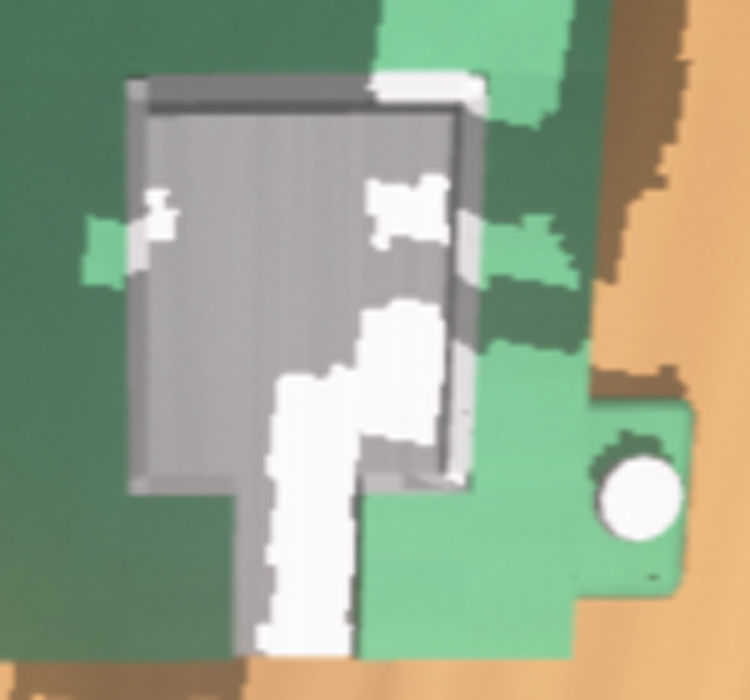

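View pics/w4d.png

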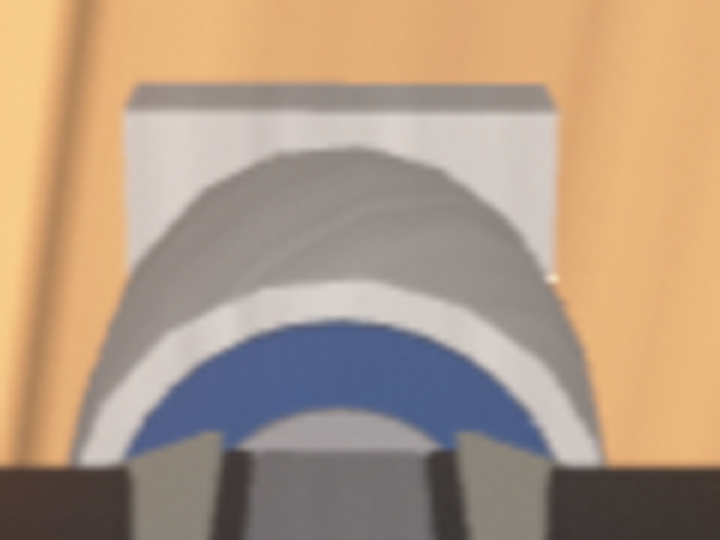

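```bash
python3 - <<'E'
from h import *
import pickle
p,s,d,im=pickle.load(open("pics/w4.pkl","rb"))
f=lambda c:((c[0]+.5)/5-.5+250,(c[1]+.5)/5-.5)
g=lambda c,z=.045:ray("wrist",*f(c),z,p)
q=np.array([g(c) for c in((125,80),(487,75),(468,490),(128,493))]);print(q)
an=lambda a,b:np.degrees(np.arctan2(*(b-a)[[1,0]]))
print("sizes",[np.linalg.norm(q[i]-q[i-1]).round(4) for i in range(4)],"ang top,bot",an(q[0],q[1]),an(q[3],q[2]),"sides",an(q[3],q[0])-90,an(q[2],q[1])-90)
print("center",q.mean(0))
N=[g(c) for c in((235,493),(235,655),(357,493),(357,655),(572,658))];print(np.array(N),an(N[1],N[0])-90,an(N[3],N[2])-90)
n=(N[1]+N[3])/2;print("notch end mid",n,"deck edge ang",an(N[3],N[4]))
print("depth deck",w("wrist",*f((450,560)),d[112,340],p))
# tool / foot
h=lambda c:((c[0]+.5)/6-.5+220,(c[1]+.5)/6-.5+170)
print("pos",s['position'],"tooly",np.degrees(np.arctan2(*R.from_rotvec(s['ee_rot']).as_matrix()[[1,0],1])))
zb=s['position'][2]-.082
a,b=ray("wrist",*h((125,110)),zb+.014,p),ray("wrist",*h((557,110)),zb+.014,p)
a2,b2=ray("wrist",*h((135,85)),zb,p),ray("wrist",*h((547,85)),zb,p)
for A,B in((a,b),(a2,b2)):
  t=np.radians(an(A,B));m=(A+B)/2;print("foot edge",A,B,np.linalg.norm(A-B),np.degrees(t),"origin",m+.025*np.array([np.sin(t),-np.cos(t),0]))
from fit import best
x,y,t=best.x;X,Y=.041,-.125;print("fit seat",x+np.cos(t)*X-np.sin(t)*Y,y+np.sin(t)*X+np.cos(t)*Y,np.degrees(t))
E
```

```text
[[ 0.59292853 -0.13133739  0.045     ]
 [ 0.64500094 -0.12198626  0.045     ]
 [ 0.65477307 -0.1791295   0.045     ]
 [ 0.60285365 -0.18826176  0.045     ]]
sizes [np.float64(0.0578), np.float64(0.0529), np.float64(0.058), np.float64(0.0527)] ang top,bot 10.180629778770886 9.975874749193483 sides 9.890456002695274 9.704338155493971
center [ 0.62388905 -0.15517873  0.045     ]
[[ 0.61922772 -0.18552391  0.045     ]
 [ 0.62367206 -0.20974613  0.045     ]
 [ 0.63789216 -0.1824031   0.045     ]
 [ 0.64279086 -0.20654565  0.045     ]
 [ 0.67657823 -0.20136328  0.045     ]] 10.39708982498243 11.470025264958068
notch end mid [ 0.63323146 -0.20814589  0.045     ] deck edge ang 8.720160017650503
depth deck [ 0.65424971 -0.18984454  0.0450309 ]
pos [ 0.61734754 -0.26558537  0.19206806] tooly 9.513703887421945
foot edge [ 0.59126661 -0.24429557  0.12406806] [ 0.63412895 -0.23710475  0.12406806] 0.0434613416990336 9.523564005300333 origin [ 0.61683411 -0.2653556   0.12406806]
foot edge [ 0.59102259 -0.24477779  0.11006806] [ 0.63447992 -0.23748835  0.11006806] 0.04406445012195697 9.52202012264525 origin [ 0.61688692 -0.26578862  0.11006806]
fit seat 0.6250661027689218 -0.15490924185642416 9.710298189183158
```

Call:
{"name": "step_arm", "arguments": {"series": [[[0.005,0.002,0.035,0,0.5],[0.005,0.005,0.07,0,0.5],[0.005,0.007,0.1,0,0.5],[0.005,0.007,0.11,-0.015,0.5],[0.005,0.007,0.11,-0.04,0.5],[0.005,0.007,0.11,-0.053,0.5],[0.005,0.007,0.11,-0.053,0.5],[0.005,0.007,0.11,-0.053,0.5],[0.005,0.007,0.11,-0.053,0.5]]]}}

```text
clock: 6.02
position: [0.6246, -0.1577, 0.1403]
ee_rot: [2.017, 2.398, -0.011]
force: [0.7, -0.3, -3.7]
width: 0.149
```

```bash
python3 snap.py w5; python3 - <<'E'
from h import *
im=cv2.imread("pics/w5.png")[90:260,180:370];cv2.imwrite("pics/w5c.png",cv2.resize(im,None,fx=4,fy=4,interpolation=cv2.INTER_CUBIC))
im,d=eyes.get_image("side");cv2.imwrite("pics/s5.png",cv2.resize(im[190:330,270:400,::-1],None,fx=4,fy=4,interpolation=cv2.INTER_CUBIC))
E
```

```text
6.0167 [ 0.62459189 -0.15767228  0.14031179] [ 0.67976526 -0.25150018 -3.67415114] 0.14928526354074512
```

View pics/w5c.png

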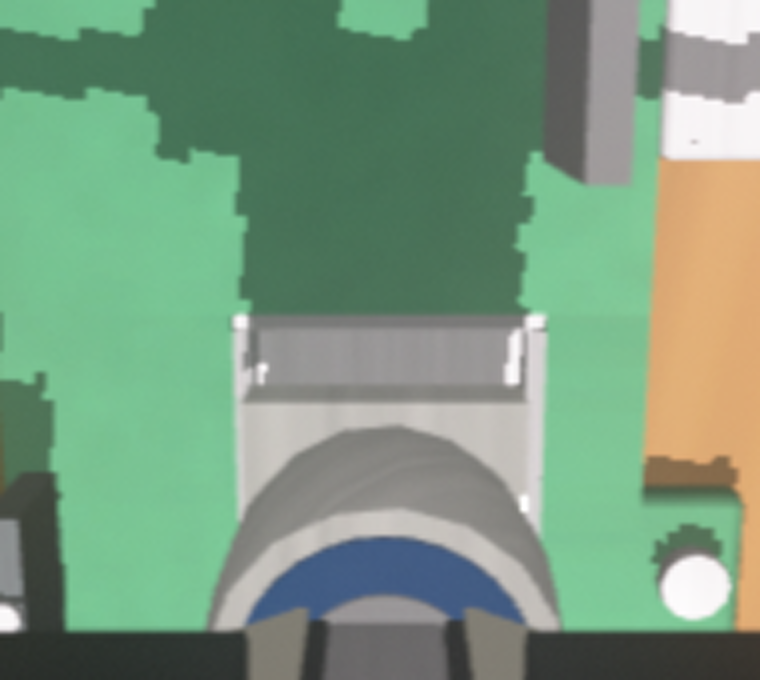

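View pics/s5.png

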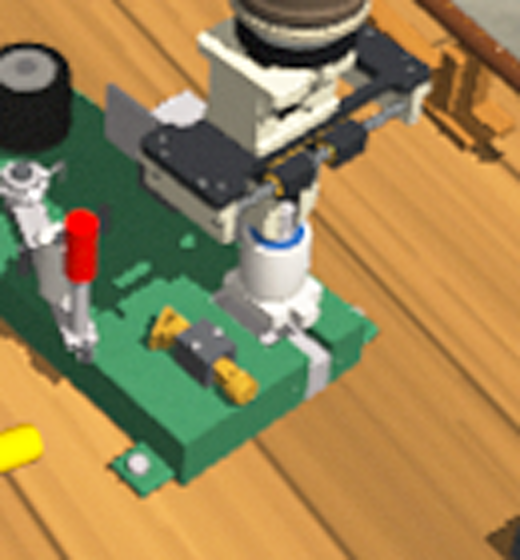

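```bash
python3 - <<'E'
from h import *
import pickle
p,s,d,im=pickle.load(open("pics/w5.pkl","rb"))
h=lambda c:((c[0]+.5)/4-.5+180,(c[1]+.5)/4-.5+90)
an=lambda a,b:np.degrees(np.arctan2(*(b-a)[[1,0]]))
zb=s['position'][2]-.082
for (A,B,z,l) in (((242,402),(527,402),zb+.014,.025),((233,316),(547,314),.045,.0293)):
  a,b=ray("wrist",*h(A),z,p),ray("wrist",*h(B),z,p);t=np.radians(an(a,b));m=(a+b)/2
  print(np.linalg.norm(a-b),np.degrees(t),m+l*np.array([np.sin(t),-np.cos(t),0]))
print("depth foot",w("wrist",*h((300,415)),d[int(h((300,415))[1]),int(h((300,415))[0])],p), zb+.014)
E
```

```text
0.04307081373311687 9.851232020516935 [ 0.62399404 -0.15886697  0.07231179]
0.05271362302216715 10.215843693231596 [ 0.6243021  -0.15446636  0.045     ]
depth foot [ 0.60739669 -0.13906016  0.06975093] 0.07231179025300785
```

Call:
{"name": "step_arm", "arguments": {"series": [[[0.005,0,0.0035,0,0.2],[0.005,0,0.0035,0,0.2],[0.005,0,0.0035,-0.006,0.2],[0.005,0,0.0035,-0.01,0.2],[0.005,0,0.0035,-0.014,0.2],[0.005,0,0.0035,-0.018,0.2],[0.005,0,0.0035,-0.018,0.2]]]}}

```text
clock: 6.7
position: [0.6243, -0.1533, 0.1213]
ee_rot: [2.013, 2.403, -0.012]
force: [0.1, -0.0, -3.2]
width: 0.147
```

```bash
python3 snap.py w6; python3 - <<'E'
from h import *
im=cv2.imread("pics/w6.png")[90:260,180:370];cv2.imwrite("pics/w6c.png",cv2.resize(im,None,fx=4,fy=4,interpolation=cv2.INTER_CUBIC))
E
```

```text
6.7 [ 0.62427865 -0.15333851  0.1212548 ] [ 0.12265927 -0.01308722 -3.18719012] 0.1473136751414144
```

View pics/w6c.png

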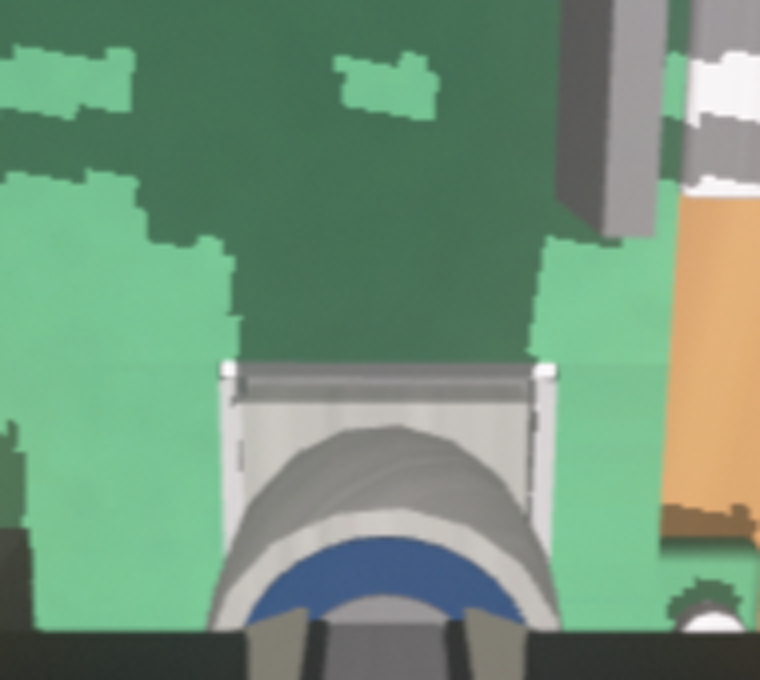

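Call:
{"name": "step_arm", "arguments": {"series": [[[0.005,0,0,-0.002,0],[0.005,0,0,-0.004,0],[0.005,0,0,-0.006,0],[0.005,0,0,-0.008,0],[0.005,0,0,-0.008,0]]]}}

```text
clock: 7.17
position: [0.6248, -0.1548, 0.1151]
ee_rot: [2.013, 2.401, -0.011]
force: [-2.5, -1.4, 7.6]
width: 0.151
```

```bash
python3 snap.py w7; python3 - <<'E'
from h import *
im=cv2.imread("pics/w7.png")[90:260,180:370];cv2.imwrite("pics/w7c.png",cv2.resize(im,None,fx=4,fy=4,interpolation=cv2.INTER_CUBIC))
E
```

```text
7.1667 [ 0.62484184 -0.1548321   0.11509569] [-2.50161704 -1.41729516  7.61349232] 0.15058345955269936
```

View pics/w7c.png

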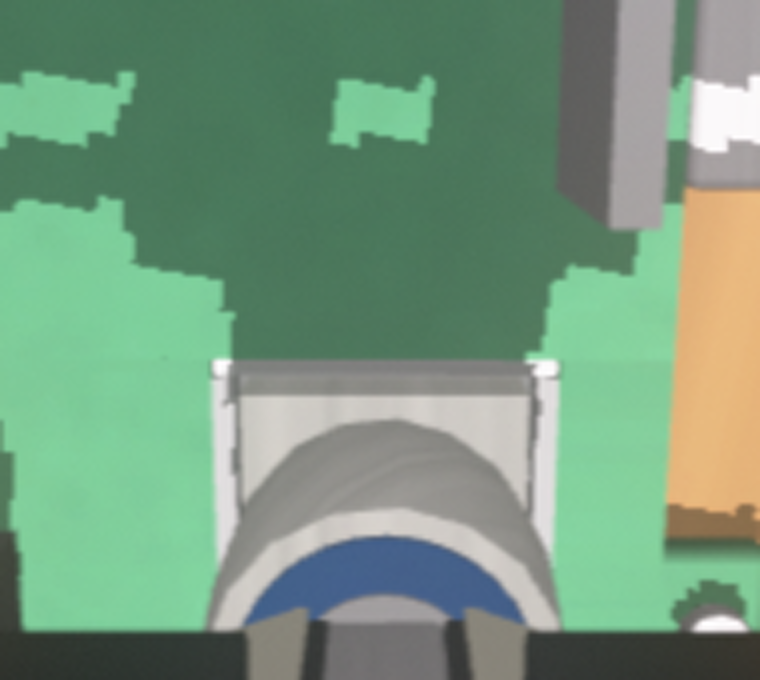

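```bash
python3 - <<'E'
from h import *
import pickle
p,s,d,im=pickle.load(open("pics/w7.pkl","rb"))
h=lambda U,V:(int((U+.5)/4-.5+180),int((V+.5)/4-.5+90))
for c in((270,412),(480,412),(280,430),(190,420),(590,420),(390,200)):
  u,v=h(*c);print(c,w("wrist",u,v,d[v,u],p))
E
```

```text
(270, 412) [ 0.60296163 -0.13613887  0.04531861]
(480, 412) [ 0.6342485  -0.13066426  0.04508001]
(280, 430) [ 0.60469397 -0.13866077  0.04674351]
(190, 420) [ 0.59100734 -0.13979516  0.04425746]
(590, 420) [ 0.65173668 -0.12934134  0.04311653]
(390, 200) [ 0.61544233 -0.101648    0.04403216]
```

Call:
{"name": "step_arm", "arguments": {"series": [[[0.005,0,0,-0.001,0],[0.025,0,0,0.0005,0],[0.045,0,0,0.001,0],[0.05,0,0,0.001,0],[0.05,0,0,0.001,0],[0.05,0,0,0.02,0],[0.05,0,0,0.05,0],[0.05,0,0,0.08,0],[0.05,0,-0.03,0.11,0],[0.05,0,-0.06,0.125,0],[0.05,0,-0.06,0.125,0],[0.05,0,-0.06,0.125,0]]]}}

```text
clock: 8.22
position: [0.6247, -0.2178, 0.2414]
ee_rot: [2.015, 2.394, -0.011]
force: [-0.1, 0.8, -0.5]
width: 0.55
```

```bash
python3 snap.py w8; python3 - <<'E'
from h import *
im,d=eyes.get_image("side");cv2.imwrite("pics/s8.png",cv2.resize(im[200:320,260:390,::-1],None,fx=6,fy=5,interpolation=cv2.INTER_CUBIC))
E
```

```text
8.2167 [ 0.62474912 -0.21778244  0.24142934] [-0.12203772  0.82249549 -0.50943525] 0.5495331773589288
```

View pics/w8.png

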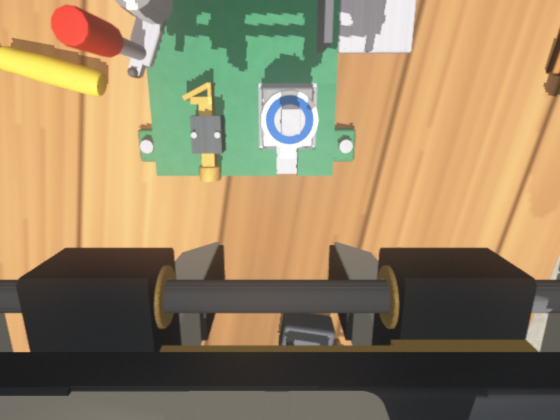

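View pics/s8.png

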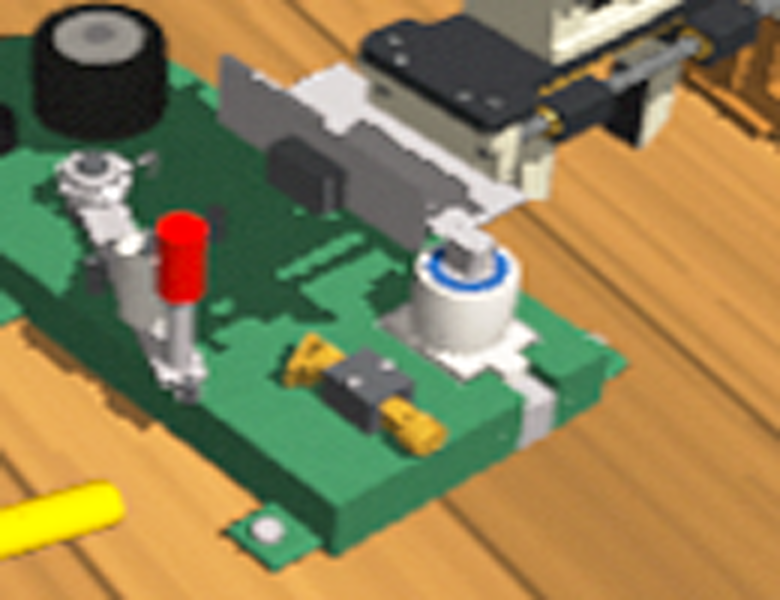

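```bash
python3 - <<'E'
from h import *
import pickle
p,s,d,im=pickle.load(open("pics/w8.pkl","rb"))
cv2.imwrite("pics/w8c.png",cv2.resize(im[75:185,240:350,::-1],None,fx=5,fy=5,interpolation=cv2.INTER_CUBIC))
cv2.imwrite("pics/w8d.png",cv2.resize(im[0:85,40:180,::-1],None,fx=5,fy=5,interpolation=cv2.INTER_CUBIC))
G=lambda x,y,z,o=np.array([.5632,-.0388]),t=np.radians(9.85):np.array([o[0]+np.cos(t)*x-np.sin(t)*y,o[1]+np.sin(t)*x+np.cos(t)*y,z])
for th in(0,.31,.46,.5,.55,.6):
  a=th-.4;print(th,G(-.03+.138*np.sin(a),.055-.138*np.cos(a),.168).round(4))
print("seat",G(.041,-.125,.033),"head px",proj("wrist",G(.041,-.125,.12),p),"grip top px",proj("wrist",G(-.03-.138*np.sin(.4),.055-.138*np.cos(.4),.168),p))
for u,v in((291,121),(265,140),(312,140),(287,165),(287,150),(250,150),(73,32),(70,28),(68,24),(80,40)): print(u,v,w("wrist",u,v,d[v,u],p).round(4))
E
```

```text
0 [ 0.493  -0.1242  0.168 ]
0.31 [ 0.5355 -0.1273  0.168 ]
0.46 [ 0.556 -0.124  0.168]
0.5 [ 0.5613 -0.1227  0.168 ]
0.55 [ 0.5679 -0.1207  0.168 ]
0.6 [ 0.5744 -0.1183  0.168 ]
seat [ 0.62497929 -0.15494353  0.033     ] head px [[291.68005849 121.15353941]] grip top px [[68.80714523 26.04662095]]
291 121 [ 0.6245 -0.155   0.1187]
265 140 [ 0.6074 -0.1787  0.046 ]
312 140 [ 0.6513 -0.1717  0.0402]
287 165 [ 0.6326 -0.2005  0.0321]
287 150 [ 0.6293 -0.1843  0.0462]
250 150 [ 0.5948 -0.1906  0.0434]
73 32 [ 0.4954 -0.1268  0.1682]
70 28 [ 0.493  -0.1249  0.1668]
68 24 [ 0.4919 -0.1231  0.1668]
80 40 [ 0.4988 -0.1302  0.1672]
```

View pics/w8c.png

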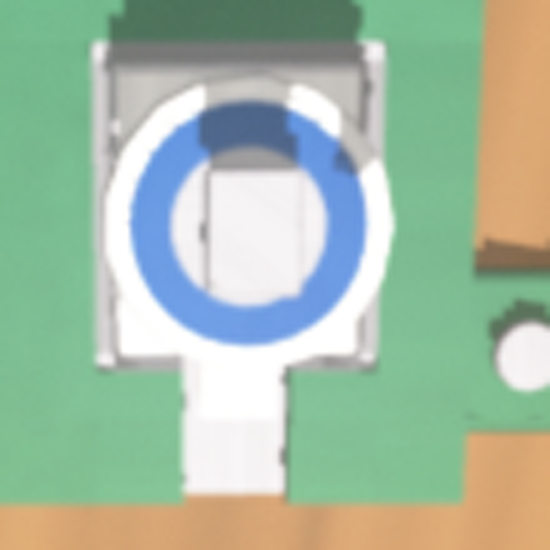

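View pics/w8d.png

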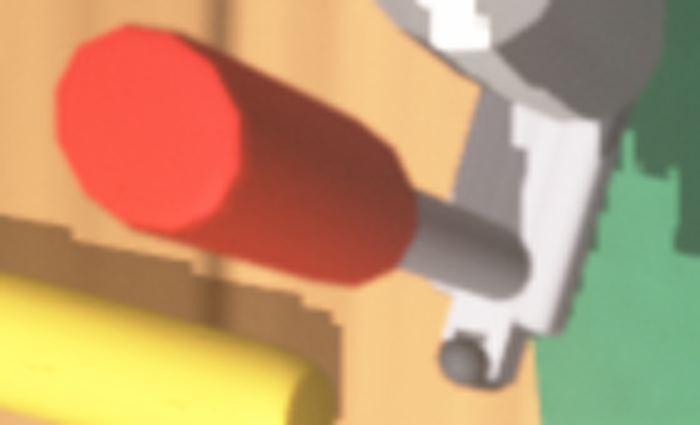

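The idler is home: tab on the notch floor (z 0.032), foot top at 0.046, head at (0.6245, -0.155), within 1 mm of the seat. It is released and clear. The red grip top is at (0.493, -0.124, 0.168), which matches the model. Moving over it now.

Call:
{"name": "step_arm", "arguments": {"series": [[[0.06,-0.03,0.022,0,0],[0.06,-0.06,0.044,0,0],[0.06,-0.09,0.066,0,0],[0.06,-0.115,0.085,0,0],[0.06,-0.13,0.093,0,0],[0.06,-0.132,0.094,0,0],[0.06,-0.132,0.094,-0.02,0],[0.06,-0.132,0.094,-0.04,0],[0.06,-0.132,0.094,-0.045,0],[0.06,-0.132,0.094,-0.045,0],[0.06,-0.132,0.094,-0.045,0]]]}}

```text
clock: 9.23
position: [0.4931, -0.12, 0.1943]
ee_rot: [2.013, 2.402, -0.012]
force: [-0.0, -0.7, 0.4]
width: 0.652
```

```bash
python3 snap.py w9
```

```text
9.2333 [ 0.49308612 -0.12001135  0.19433312] [-0.00101321 -0.65256773  0.41036217] 0.652455161548189
```

View pics/w9.png

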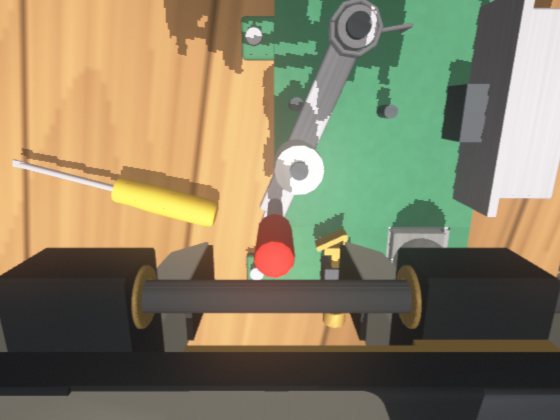

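Call:
{"name": "step_arm", "arguments": {"series": [[[0.06,0,-0.004,-0.02,0],[0.06,0,-0.004,-0.04,0],[0.06,0,-0.004,-0.052,0],[0.06,0,-0.004,-0.052,0],[0.06,0,-0.004,-0.052,0],[0.012,0,-0.004,-0.052,0],[0.012,0,-0.004,-0.052,0],[0.012,0,-0.004,-0.052,0],[0.012,0,-0.004,-0.052,0],[0.012,0,-0.004,-0.052,0],[0.012,0,-0.004,-0.052,0]]], "squeeze": 30}}

```text
clock: 10.2
position: [0.4935, -0.1241, 0.143]
ee_rot: [2.012, 2.401, -0.01]
force: [-0.5, 0.5, -0.1]
width: 0.266
```

```bash
python3 snap.py w10; python3 -c "
from h import *
c0=np.array([.5632,-.0388]);t=np.radians(9.85)
pv=c0+[np.cos(t)*-.03-np.sin(t)*.055,np.sin(t)*-.03+np.cos(t)*.055]
s=observe();v=s['position'][:2]-pv;print(pv,np.linalg.norm(v),np.arctan2(v[0],-v[1])-t+.4)
p0=pv+.138*np.array([np.sin(t-.4),-np.cos(t-.4)])
for th in(.1,.2,.3,.35,.4,.45,.5,.53,.56): a=t-.4+th;print(th,(pv+.138*np.array([np.sin(a),-np.cos(a)])-p0).round(4))
"
```

```text
10.2 [ 0.49351423 -0.12414921  0.14303244] [-0.4853545   0.4816068  -0.06996669] 0.26583866255601835
[0.52423342 0.01025716] 0.13821178526139338 -0.00048334610574785053
0.1 [ 0.0136 -0.0024]
0.2 [ 0.0273 -0.0035]
0.3 [ 0.0411 -0.0032]
0.35 [ 0.048  -0.0025]
0.4 [ 0.0548 -0.0015]
0.45 [ 0.0616 -0.0002]
0.5 [0.0683 0.0015]
0.53 [0.0722 0.0027]
0.56 [0.0762 0.004 ]
```

View pics/w10.png

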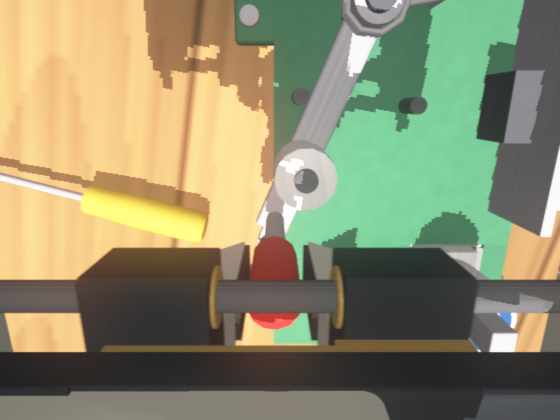

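Centred on the grip at radius 138.2 mm, θ = 0. Pushing along the arc to about 0.3 first.

Call:
{"name": "step_arm", "arguments": {"series": [[[0.012,0,0,0,0],[0.012,0,0,0,0],[0.012,0.0068,-0.0013,0,0],[0.012,0.0136,-0.0024,0,0],[0.012,0.0204,-0.0031,0,0],[0.012,0.0273,-0.0035,0,0],[0.012,0.0342,-0.0034,0,0],[0.012,0.0411,-0.0032,0,0],[0.012,0.0411,-0.0032,0,0]]]}}

```text
clock: 11.0
position: [0.5329, -0.1305, 0.1428]
ee_rot: [2.015, 2.4, -0.018]
force: [-8.3, -6.9, 9.9]
width: 0.234
```

```bash
cat > st.py <<'E'
from h import *
c0=np.array([.5632,-.0388]);t=np.radians(9.85)
pv=c0+[np.cos(t)*-.03-np.sin(t)*.055,np.sin(t)*-.03+np.cos(t)*.055]
s=observe();v=s['position'][:2]-pv;print(s['clock'],s['position'],s['force'],s['width'],"r",np.linalg.norm(v),"th",np.arctan2(v[0],-v[1])-t+.4)
for th in(.35,.4,.45,.5,.53,.56): a=t-.4+th;print(th,(pv+.138*np.array([np.sin(a),-np.cos(a)])-s['position'][:2]).round(4))
E
python3 st.py
```

```text
11.0 [ 0.53292484 -0.13053503  0.14284049] [-8.33615031 -6.91970085  9.89704074] 0.2339066610113749 r 0.1410602045230799 th 0.2897391278411575
0.35 [0.0081 0.0038]
0.4 [0.0149 0.0048]
0.45 [0.0217 0.0062]
0.5 [0.0284 0.0079]
0.53 [0.0323 0.009 ]
0.56 [0.0363 0.0103]
```

```bash
python3 snap.py w11; python3 - <<'E'
from h import *
im,d=eyes.get_image("side");cv2.imwrite("pics/s11.png",cv2.resize(im[170:310,220:380,::-1],None,fx=5,fy=4.28,interpolation=cv2.INTER_CUBIC))
E
```

```text
11.0 [ 0.53292484 -0.13053503  0.14284049] [-8.33615031 -6.91970085  9.89704074] 0.2339066610113749
```

View pics/w11.png

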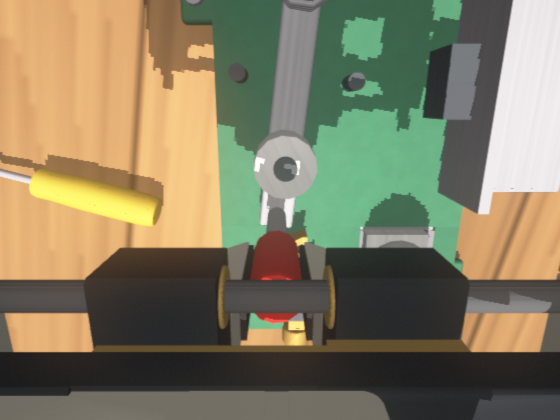

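View pics/s11.png

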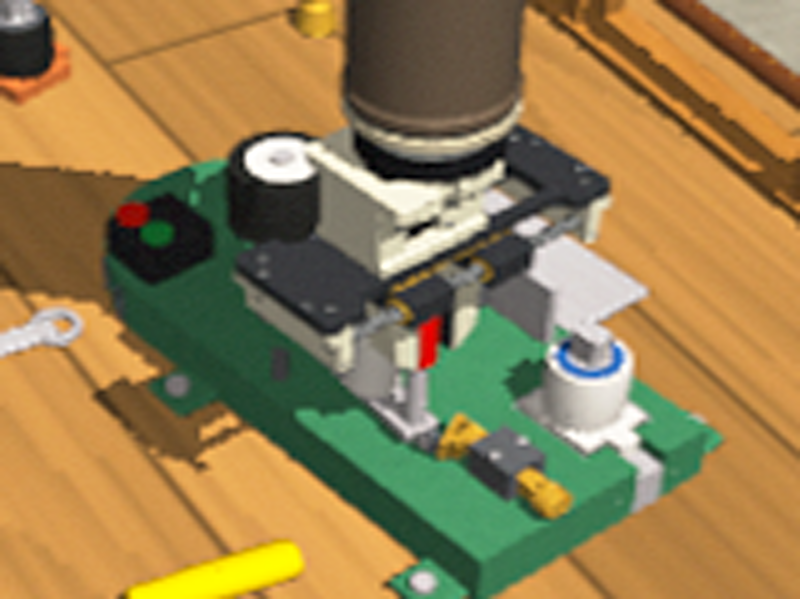

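Nothing is jammed. The off-axis forces look like pad friction holding a 3 mm radial offset. I'll ease the squeeze and carry on past the click.

Call:
{"name": "step_arm", "arguments": {"series": [[[0.012,0.004,0.0015,0,0],[0.012,0.008,0.0035,0,0],[0.012,0.012,0.0044,0,0],[0.012,0.015,0.0048,0,0],[0.012,0.0185,0.0055,0,0],[0.012,0.0217,0.0062,0,0],[0.012,0.025,0.007,0,0],[0.012,0.0284,0.0079,0,0],[0.012,0.0323,0.009,0,0],[0.012,0.0363,0.0103,0,0],[0.012,0.0363,0.0103,0,0],[0.012,0.0363,0.0103,0,0]]], "squeeze": 18}}

```text
clock: 12.1
position: [0.5668, -0.1244, 0.1428]
ee_rot: [2.02, 2.396, -0.025]
force: [-8.1, -12.8, 4.9]
width: 0.239
```

```bash
python3 st.py; python3 snap.py w12;  python3 - <<'E'
from h import *
im,d=eyes.get_image("side");cv2.imwrite("pics/s12.png",cv2.resize(im[170:310,220:380,::-1],None,fx=5,fy=4.28,interpolation=cv2.INTER_CUBIC))
E
```

```text
12.1 [ 0.56678653 -0.12442927  0.14284908] [ -8.09303779 -12.80307315   4.90213853] 0.2387596072624218 r 0.1412487282437148 th 0.5341027099399347
0.35 [-0.0258 -0.0023]
0.4 [-0.0189 -0.0013]
0.45 [-0.0122  0.0001]
0.5 [-0.0055  0.0018]
0.53 [-0.0015  0.0029]
0.56 [0.0024 0.0042]
12.1 [ 0.56678653 -0.12442927  0.14284908] [ -8.09303779 -12.80307315   4.90213853] 0.2387596072624218
```

View pics/w12.png

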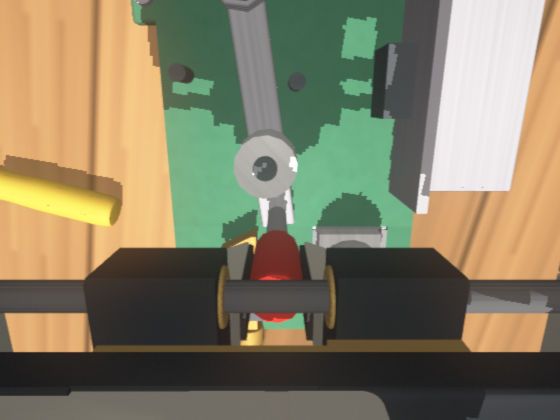

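View pics/s12.png

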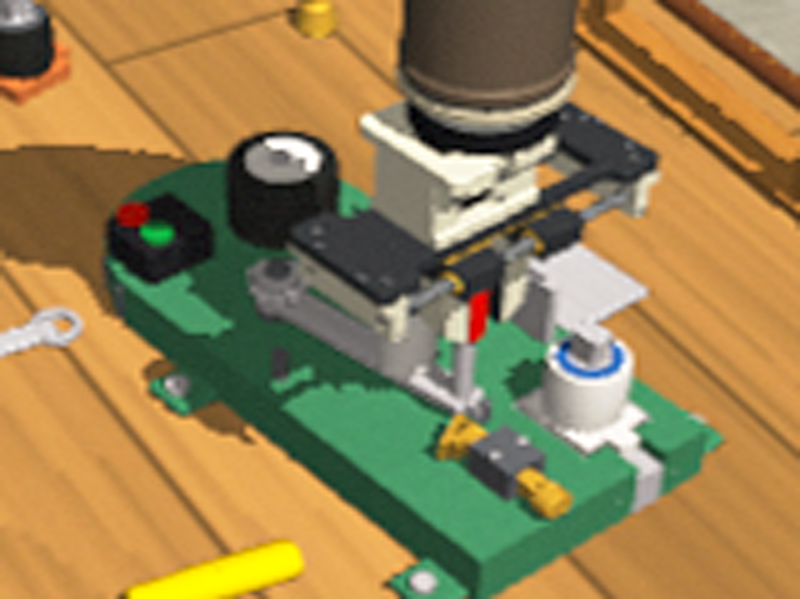

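```bash
python3 - <<'E'
from h import *
import pickle
c0=np.array([.5632,-.0388]);t=np.radians(9.85)
pv=c0+[np.cos(t)*-.03-np.sin(t)*.055,np.sin(t)*-.03+np.cos(t)*.055]
for f,c in(("w10",(307,180)),("w11",(286,168)),("w12",(264,168))):
  p,s,d,im=pickle.load(open(f"pics/{f}.pkl","rb"))
  X=ray("wrist",*c,.114,p);v=X[:2]-pv;print(f,X,np.linalg.norm(v),np.arctan2(v[0],-v[1])-t+.4)
I,_=eyes.get_image("side");cv2.imwrite("pics/s13.png",cv2.resize(I[235:285,295:345,::-1],None,fx=12,fy=12,interpolation=cv2.INTER_CUBIC))
O=cv2.imread("pics/side0.png");cv2.imwrite("pics/s0p.png",cv2.resize(O[235:285,295:345],None,fx=12,fy=12,interpolation=cv2.INTER_CUBIC))
E
python3 st.py
```

```text
w10 [ 0.50121742 -0.08410519  0.114     ] 0.09712872778954842 -0.011154358172262901
w11 [ 0.52943877 -0.08651056  0.114     ] 0.09690762804126085 0.28182553419745715
w12 [ 0.5529397  -0.08229976  0.114     ] 0.09690631833705667 0.5288252125649836
12.25 [ 0.56667391 -0.12449586  0.1428887 ] [ -7.99807965 -11.29053736   4.246946  ] 0.23654086476891012 r 0.1412783540538533 th 0.5332006359185005
0.35 [-0.0257 -0.0022]
0.4 [-0.0188 -0.0012]
0.45 [-0.0121  0.0001]
0.5 [-0.0054  0.0018]
0.53 [-0.0014  0.003 ]
0.56 [0.0025 0.0043]
```

View pics/s13.png

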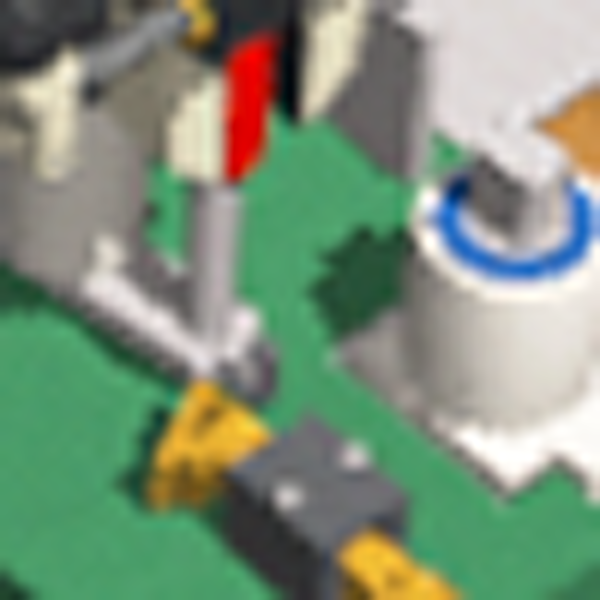

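View pics/s0p.png

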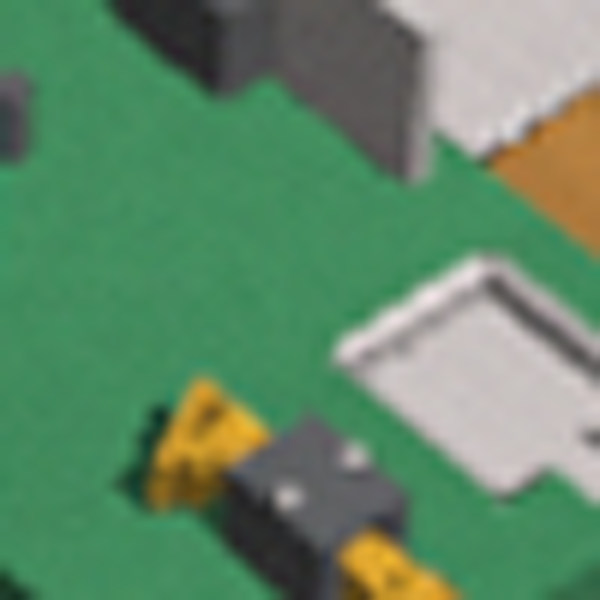

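The pawl looks exactly as it did at rest, so it has snapped back out. θ reads 0.529 from the roller and 0.533 from the TCP. I'll hold for a moment to confirm it stays there.

Call:
{"name": "step_arm", "arguments": {"series": [[[0.012,0.003,0.001,0,0],[0.012,0.004,0.001,0,0],[0.012,0.004,0.001,0,0],[0.012,0.004,0.001,0,0],[0.012,0.004,0.001,0,0],[0.012,0.004,0.001,0,0],[0.012,0.004,0.001,0,0],[0.012,0.004,0.001,0,0]]]}}

```text
clock: 12.92
position: [0.5683, -0.1243, 0.1427]
ee_rot: [2.024, 2.397, -0.029]
force: [-10.9, -1.7, 9.1]
width: 0.235
```

```bash
python3 st.py|head -1; python3 - <<'E'
from h import *
for i in range(8): I,_=eyes.get_image("side")
cv2.imwrite("pics/s14.png",cv2.resize(I[195:295,260:380,::-1],None,fx=6,fy=6,interpolation=cv2.INTER_CUBIC))
J,_=eyes.get_image("scene");cv2.imwrite("pics/sc14.png",J[:,:,::-1])
E
python3 st.py|head -1; python3 snap.py w14
```

```text
12.9167 [ 0.56825558 -0.12431033  0.14268518] [-10.91186357  -1.69484287   9.13425689] 0.2348166467129955 r 0.141585174142661 th 0.5442496558015396
13.3667 [ 0.56826954 -0.1243025   0.14270485] [-10.09179959  -1.22542207  10.06090548] 0.2366451758411223 r 0.141582077286246 th 0.5443605601728564
13.3667 [ 0.56826954 -0.1243025   0.14270485] [-10.09179959  -1.22542207  10.06090548] 0.2366451758411223
```

View pics/s14.png

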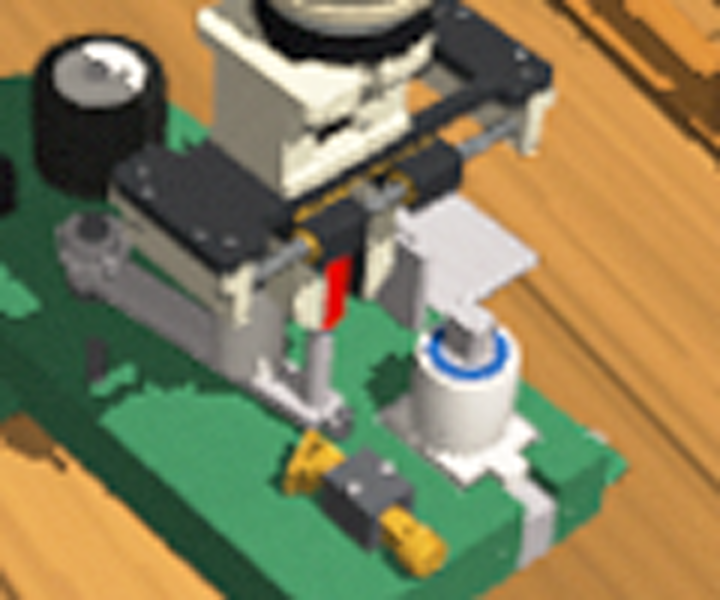

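View pics/sc14.png

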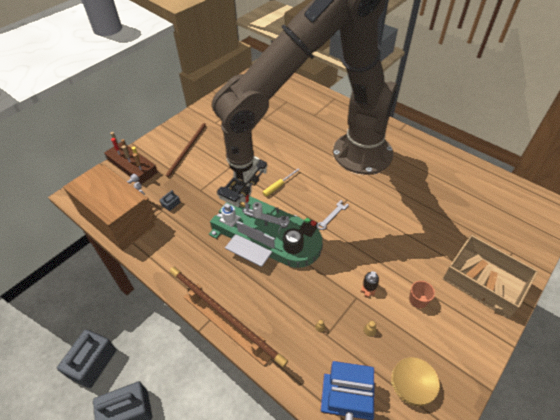

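View pics/w14.png

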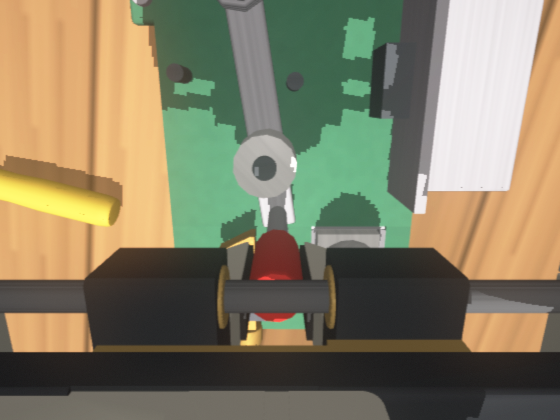

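The hold is steady for 0.45 s: θ is about 0.54 and the push along x is about 10 N, which matches the spring load. The pawl is out, the idler is upright in its pocket, and nothing else has moved.

```bash
python3 -c "
from cell import arm
print(arm.sign_off())"
```

```text
the job is handed in; nothing more can be done
None
```

The new idler is in the pocket and released, and the tension arm is held compressed past the click. I handed the job in at about 13.4 s.

- **Idler:** It stands upright with its tab in the notch. My last depth readings put the head within 1 mm of the seat, the foot top at 46 mm (47 expected) and the notch reading at 32 mm (33 expected). I took those before going to the tension arm. Later pictures show it still in place.
- **Tension arm:** I gripped the red grip and pushed it round to about 0.54 rad by the tool position. At the previous step the roller in the picture gave 0.529 against 0.533 from the tool. The side picture shows the brass pawl back out as it was at rest, so it has clicked in behind the arm. The hold stayed steady over 0.45 s.
- **Push:** The measured push is about 10 N against the spring's expected 9 N or so.
- **Other things:** The worn idler, wrench, screwdriver, weights and tin look untouched in the last scene picture.

**Did not fully agree:** The tool sits about 3 mm outside the ideal 138 mm radius. It also shows about 10 N of vertical force, probably pad friction on the grip. The pictures showed nothing jammed or slipping.

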